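# Clamp a specimen block in the cam-lock bench vice

## Robot

A 6-joint arm with a two-finger parallel gripper is mounted at the origin on the work surface. World frame = base frame: x ahead of the robot, y to its left, z up, the work surface at z = 0. Lengths are in m, angles in rad, forces in N, time in s.
With the tool pointing down it reaches from about 0.4 to 0.825 m from the base axis. Payload 7 kg.
Tool frame: the origin (TCP) lies on the mounting face of the last link; the fingertips stand 178 mm ahead of it and the grasp point (between the pads) lies 159 mm ahead of it; z points along the fingers, y is the direction in which the jaws open and shut (so a half turn about z gives the same grasp; the last joint's range is limited). The gripper opens to 88 mm and grips with 3 to 60 N. Pads are 19 mm wide; open, the fingers measure 130 mm over their backs; the gripper's body (78 mm by 193 mm) begins 47 mm behind the grasp point.
Start: joints at [1.575, 0.359, 0.012, 0, -1.224, -0.288], TCP at [0.189, 0.648, 0.405] pointing down, gripper open.
Joint ranges: [-3.07, 3.07], [-1.43, 2.12], [-1.02, 1.25], [-3.03, 1.67], [-3.05, -0], [-3.03, 3.03]. Speed limits (rad/s): [2.39, 2.39, 3.01, 3.14, 3.14, 3.14].

## Interface

Orientations are given as [roll, pitch, yaw] about the fixed x, y, z axes, in that order (R = Rz(yaw) Ry(pitch) Rx(roll)).
In Python, from station import * gives the robot as it stands.
- The arm moves only by the tool arm_command, never from a script. Its argument "targets" is a list of rows, each a list of 3 entries, a list of its own where there are three numbers: the turn, a rotation vector about the world's x, y, z in rad, then the shift along the world's x, y, z in mm, then the closure, from 0 (fully open) to 1 (shut). In form: [[[wx, wy, wz], [tx, ty, tz], fingers], ...]. A call has 1 to 8 rows; each row shifts and turns the commanded pose from where the row before left it; what a row does not reach is not made up. A row lasts 1/10 s, in which the tool goes at most 50 mm and 8.59 degrees, less where a joint would pass 70% of its speed; a pose out of reach is approached as far as the arm can. A call with a gripper value outside its range is refused whole. The fingers move at their own pace and stop on an object; "squeeze" is the grip in N (left out, the last holds). Time passes only in rows, so rows that do not move let the fingers close. It gives the time, the measured TCP pose, the force and the opening at its end, in the units of the state.
- get_state(): the state, without advancing time (a new reading comes with each control period).
- grab_frame(name): name is "side" or "top"; returns (picture, depth): 400x640x3 uint8, red, green, blue; 400x640 float32, m along the optical axis (not along the pixel's ray), 0 where there is no reading.
- camera_params(name): a dict with "mtx" (3x3 intrinsics, pixels), "eye" and "orientation" of the camera in the world. Camera axes: x right, y down, z forward; pixel columns grow to the right and rows downward; lengths in m; the calibration is good to about 2 mm. A picture is of the moment at which its call begins. camera_params takes no time and is no camera call.
- job_done(): hands the job in, once; it reports no verdict.
The state is a dict: "t": time; "q": joint angles; "qd": joint speeds; "joint_efforts": joint torques, N m; "eef_pos": TCP position; "ee_rot": TCP orientation; "force": force on the tool from outside, world axes, zero at the start; "moment": the same for the moment, N m; "width": finger opening in m.
Only numpy, scipy, OpenCV 4.12 (cv2) and the standard library are available. Lean on these libraries where they do the work, as an engineer would, in place of code of your own. Each camera call takes 0.05 s, during which the arm holds its last target.

## Task

Take the amber specimen block out of the rack and set it upright and lengthwise on the bed of the bench vice, between its guide strips. Slide the blue jaw up so that the block is held snugly with its end against the fixed grey jaw, then swing the red cam lever round to its stop to lock the jaw. Leave the other two blocks in the rack and do not disturb the jar or the phone.

Things in the scene. Friction and masses are not known exactly. Their poses are not given: they have to be found in the camera images.
- amber_block: Amber (orange) resin block, steel disc on top, to be clamped: 56 (own x) x 26 (own y) x 44 mm (z), about 80 g. Origin: centre of its underside. In the rack its broad sides are walled in, only its 26 mm wide ends are free for fingers; in the vice its ends face the jaws, without room for fingers: put it down on open bench between and retake it across its 26 mm width.
- green_block: Green block of the same size in the rack; origin centre of its underside. Leave it.
- blue_block: Blue block of the same size in the rack; origin centre of its underside. Leave it.
- rack: White rack, fixed: base 66 (own x) x 106 (own y) x 6 mm; four dividers 40 mm long along own x, 4 mm thick, 40 mm over the bench, make three slots 33 mm apart along own y. The blocks stand on the base, 6 mm up, with their length along own x, ends open. Which colour is in which slot varies. Origin: centre of its underside.
- vice: Grey vice, fixed: base 250 (own x) x 110 (own y) x 14 mm; its top is the bed. Origin: centre of its underside; own +x is the way the blue jaw opens. Fixed grey jaw (44 mm high over the bed) with its face at x = -90 mm. Guide strips 6 mm high along x leave 31 mm between them. Brake rail, 36 mm over the bench, at x 3 to 123, y -32 to -40 mm. Clamped block's origin: (-62, 0, 14) mm.
- fixed_jaw_face (a point): Foot of the fixed jaw's face, on the bed, in the middle of its 60 mm width; axes as the vice's.
- jaw (a joint): Blue jaw, m: gap between the jaw faces minus 56 mm. 0 = touching the block that stands against the fixed jaw; positive = open. Range -0.020 to 0.022. Slides with 2 to 4 N, stays where left. Its plate is 60 mm wide, 18 mm thick, its top 58 mm over the bench; behind it is a deck 50 mm wide, 90 mm long, 32 mm over the bench.
- jaw_back (a point): Top rear edge of the blue jaw plate, middle of its width, 58 mm over the bench; axes as the vice's. Behind it (own +x) the deck is free for 55 mm up to the lever's hub, so closed fingers can push the plate from behind towards own -x.
- cam_lever (a joint): Cam lever, rad: 0 = free, pointing along the vice's +x; swings counter-clockwise seen from above to its stop at 1.5 (locked, pointing along the vice's +y). The cam bites in the second half of the swing: the lever then needs up to about 8 N near its end, stays where it is left, and the jaw can no longer be slid.
- lever_pivot (a point): On the lever's vertical pivot, at the middle of its height, 47 mm over the bench, on the deck 88 mm behind the jaw's face. Its x axis points along the lever.
- lever_tip (a point): Middle of the round red end of the lever (22 mm diameter, 20 mm high, from 37 to 57 mm over the bench), 73 mm from the pivot. The bar between is 12 mm wide, from 40 to 54 mm over the bench.
- jar: Small brown glass jar with white lid, 44 mm diameter, 50 mm high; origin centre of its underside. Leave it.
- phone: Phone lying flat, 66 x 136 x 9 mm; origin centre of its underside. Leave it.
Not all that is in view belongs to the job. What is shaped like the amber_block but black or pink is not meant.

How it is judged:
On the way, in this order (a step that is already met when the one before it is completed fails the run):
1. the amber block stands on the bed of the vice between the guide strips, let go (z of amber_block in the frame of vice between 0.01 and 0.018 m and y of amber_block in the frame of vice between -0.006 and 0.006 m and x of amber_block in the frame of vice between -0.066 and -0.035 m and angle between amber_block's own z axis and vertical below 0.1 rad and contact force between the fingers and amber_block below 0.1 N), for 0.2 s.
2. the blue jaw is slid up to the block, which rests against the fixed jaw (value of joint jaw between -0.003 and 0.003 m and x of amber_block in the frame of vice below -0.059 m), for 0.1 s.
At the end, for the whole second after the job is handed in: The amber block stands upright on the vice bed, lengthwise between the guide strips, its end within 3 mm of the fixed jaw and the blue jaw within 3 mm of its other end; the cam lever is turned to its stop (at least 1.35 of 1.5 rad); everything at rest (all of step 2 and z of amber_block in the frame of vice between 0.011 and 0.017 m and y of amber_block in the frame of vice between -0.005 and 0.005 m and x of amber_block in the frame of vice above -0.065 m and angle between the x axis of amber_block and the x axis of vice, either way round below 0.1 rad and angle between amber_block's own z axis and vertical below 0.08 rad and value of joint cam_lever above 1.35 rad and linear speed of amber_block below 0.02 m/s); the robot touches nothing.
It fails at once if the green or the blue block is moved (over 10 mm) (distance of any of green_block, blue_block from where it was at the start of the episode above 0.01 m).
It fails at once if the jar or the phone is disturbed (moved over 15 mm) (distance of any of jar, phone from where it was at the start of the episode above 0.015 m).
It also fails if it takes over 67 s, if anything falls off the work surface, if the arm or the gripper's body presses on something with over 40 N, if the wrist force passes 120 N, or if a joint passes its speed limit or range.

## Working session

There is one attempt and no reset: what is moved stays moved. The work goes in short steps, Python scripts to look and compute and a tool call to move; the robot and the scene stay as the last step left them, time stands still between calls to the robot, and variables do not carry over. Pictures are saved under pics/ and viewed, and the job is handed in when it is done.

Besides the shell and the picture viewer there is one more tool, called as name(argument=value, ...) on one line, values as JSON. arm_command: Moves the arm, as the interface text tells. Its arguments: {"type":"object","properties":{"targets":{"type":"array"},"squeeze":{"type":"number"}},"required":["targets"]}

```bash
ls; mkdir -p pics; python3 - <<'E'
from station import *
import cv2,numpy as np
np.set_printoptions(precision=4,suppress=True)
s=get_state();print(s['t'],s['eef_pos'],s['ee_rot'],s['width'])
for n in('side','top'):
    p,d=grab_frame(n);cv2.imwrite(f'pics/{n}0.png',p[:,:,::-1]);np.savez(f'pics/{n}0.npz',p=p,d=d)
    print(n,camera_params(n))
E
```

```text
pics
0.0 [0.189  0.6478 0.4037] [ 3.1399 -0.0001 -0.2839] 0.08764240743413745
side {'mtx': array([[384.8767,   0.    , 314.2978],
       [  0.    , 384.8767, 202.3874],
       [  0.    ,   0.    ,   1.    ]]), 'eye': array([-0.0431,  0.6334,  0.6482]), 'orientation': array([-2.1788, -0.0002, -2.3523])}
top {'mtx': array([[493.1787,   0.    , 320.8759],
       [  0.    , 493.1787, 200.4303],
       [  0.    ,   0.    ,   1.    ]]), 'eye': array([0.3275, 0.0783, 1.5694]), 'orientation': array([-3.013 , -0.0187, -1.556 ])}
```

View pics/top0.png

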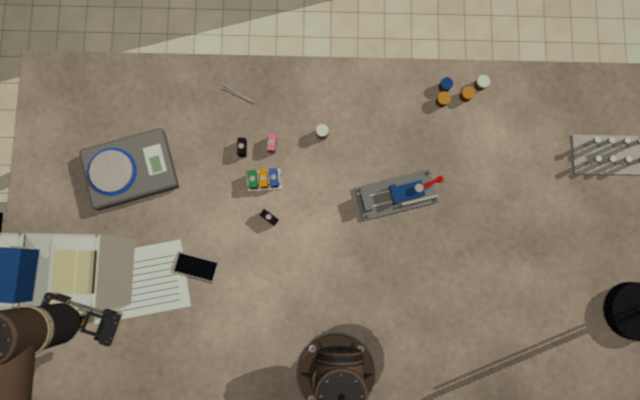

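View pics/side0.png

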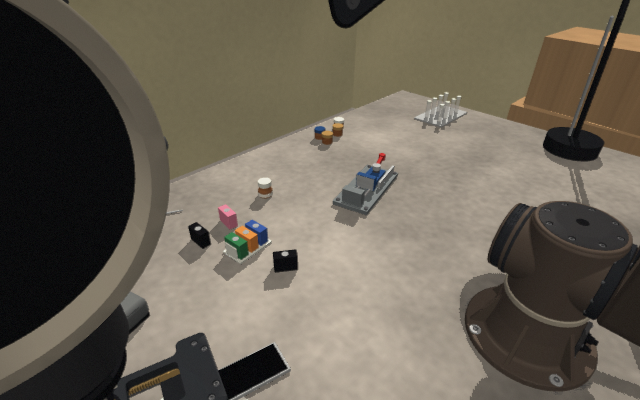

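```bash
cat > h.py <<'E'
from station import *
import cv2,numpy as np
from scipy.spatial.transform import Rotation as Ro
np.set_printoptions(precision=4,suppress=True)
def cam(n):
    c=camera_params(n);return c['mtx'],np.array(c['eye']),Ro.from_euler('xyz',c['orientation']).as_matrix()
def ray(n,px,z):
    K,e,R=cam(n);d=R@np.linalg.inv(K)@np.array([px[0],px[1],1.]);return e+d*(z-e[2])/d[2]
def proj(n,P):
    K,e,R=cam(n);v=K@(R.T@(np.array(P)-e));return v[:2]/v[2]
def cloud(n,d):
    K,e,R=cam(n);v,u=np.mgrid[0:400,0:640];r=np.stack([(u-K[0,2])/K[0,0],(v-K[1,2])/K[1,1],np.ones_like(u)],-1)*d[...,None]
    return r@R.T+e
def load(f):
    a=np.load(f'pics/{f}.npz');return a['p'],a['d']
def crop(p,x0,y0,x1,y1,s,f):
    cv2.imwrite(f'pics/{f}.png',cv2.resize(p[y0:y1,x0:x1,::-1],None,fx=s,fy=s,interpolation=cv2.INTER_CUBIC))
E
python3 - <<'E'
from h import *
p,d=load('top0');crop(p,220,130,320,230,6,'c_rack_top');crop(p,345,160,455,230,7,'c_vice_top')
P=cloud('top',d)
for u,v in [(263,179),(263,172),(300,220),(360,190),(412,190),(440,180),(368,197)]:print((u,v),P[v,u])
p,d=load('side0');crop(p,180,190,310,280,6,'c_rack_side');crop(p,325,145,405,220,8,'c_vice_side')
P=cloud('side',d)
for u,v in [(246,232),(246,242),(300,220),(382,157),(372,175),(352,198)]:print((u,v),P[v,u])
E
```

```text
(263, 179) [0.5888 0.2342 0.0498]
(263, 172) [0.6112 0.235  0.0485]
(300, 220) [ 0.467   0.1176 -0.0013]
(360, 190) [ 0.5643 -0.072   0.018 ]
(412, 190) [ 0.5654 -0.2358  0.0298]
(440, 180) [ 0.5944 -0.3185  0.0565]
(368, 197) [ 0.5368 -0.0931  0.0577]
(246, 232) [0.5939 0.2365 0.0506]
(246, 242) [0.5652 0.2579 0.049 ]
(300, 220) [0.5848 0.0658 0.0004]
(382, 157) [ 0.5911 -0.3065  0.0541]
(372, 175) [ 0.5392 -0.1879  0.0577]
(352, 198) [ 0.5214 -0.0774  0.036 ]
```

View pics/c_rack_top.png

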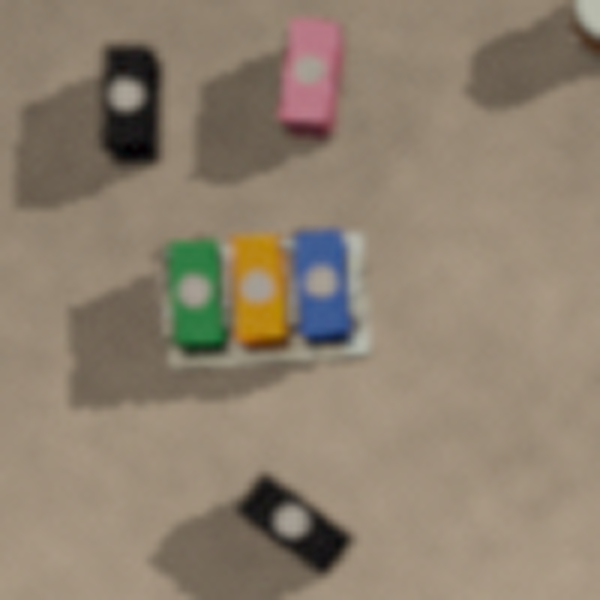

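View pics/c_vice_top.png

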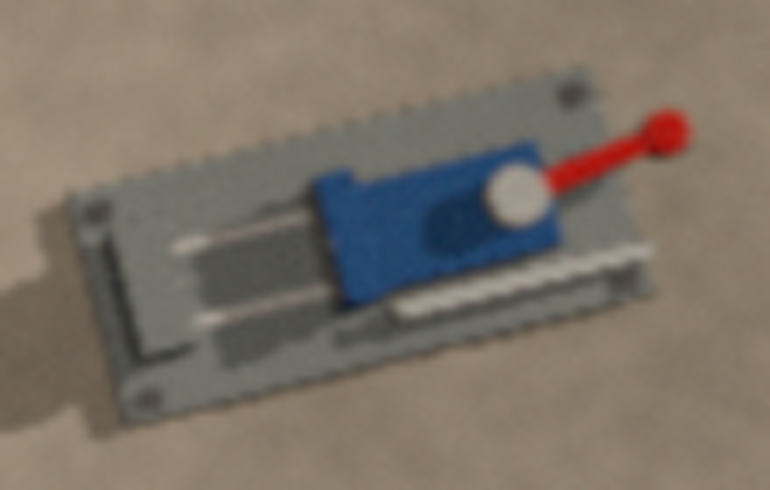

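View pics/c_rack_side.png

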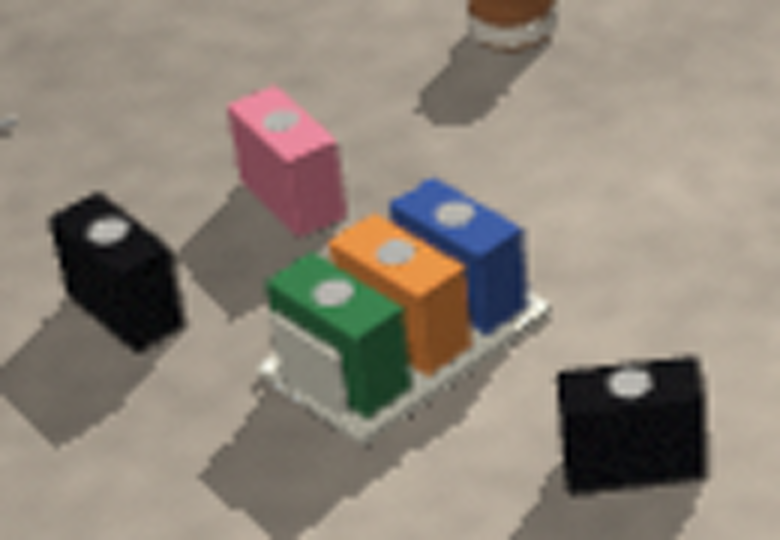

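View pics/c_vice_side.png

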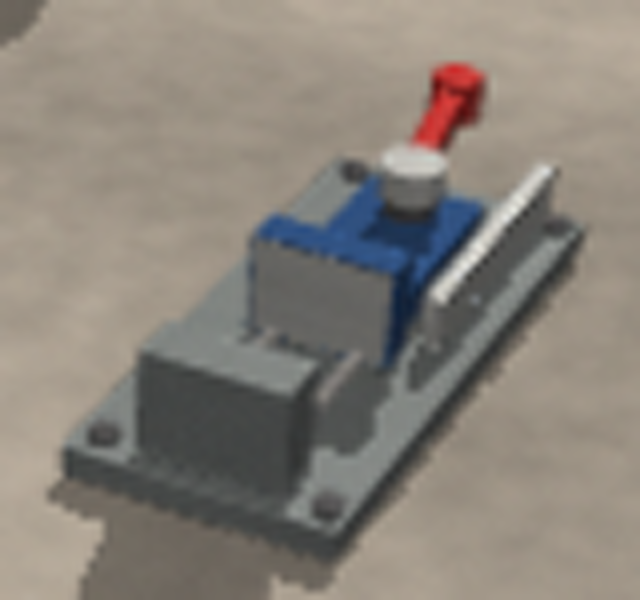

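```bash
python3 - <<'E'
from h import *
for n in('top','side'):
    p,d=load(n+'0');P=cloud(n,d);hsv=cv2.cvtColor(p,cv2.COLOR_RGB2HSV)
    reg=(P[...,0]>.4)&(P[...,0]<.75)&(P[...,1]>-.4)&(P[...,1]<-.0)&(d>0)
    for lo,hi in((.007,.02),(.007,.07)):
        m=reg&(P[...,2]>lo)&(P[...,2]<hi);k,l,st,c=cv2.connectedComponentsWithStats(m.astype('uint8'));i=1+np.argmax(st[1:,4]);m=l==i
        r=cv2.minAreaRect((P[m][:,:2]*1000).astype('f4'));print(n,'vice rect',lo,hi,r,m.sum())
    # amber
    Xr=(P[...,1]>.18)&(P[...,1]<.3)&(P[...,0]>.52)&(P[...,0]<.67)
    for nm,a,b in(('amber',8,25),('green',50,85),('blue',100,125)):
        m=Xr&(hsv[...,0]>a)&(hsv[...,0]<b)&(hsv[...,1]>110)&(P[...,2]>.043)
        # fill disc
        mm=cv2.morphologyEx(m.astype('uint8'),cv2.MORPH_CLOSE,np.ones((3,3)));c,_=cv2.findContours(mm,0,2);c=max(c,key=cv2.contourArea)
        f=np.zeros_like(mm);cv2.drawContours(f,[c],-1,1,-1);v,u=np.nonzero(f)
        pts=np.array([ray(n,(a_,b_),.05)[:2] for a_,b_ in zip(u,v)])*1000
        print(n,nm,'px',u.mean(),v.mean(),pts.mean(0),cv2.minAreaRect(pts.astype('f4')),'z',np.median(P[f>0][:,2]))
    m=Xr&(hsv[...,1]<60)&(hsv[...,2]>140)&(P[...,2]>.046)
    k,l,st,c=cv2.connectedComponentsWithStats(m.astype('uint8'))
    for i in range(1,k):
        if st[i,4]>4:print(n,'disc',c[i],st[i,4],ray(n,c[i],.05))
    red=((hsv[...,0]<8)|(hsv[...,0]>172))&(hsv[...,1]>150)&(P[...,1]<-.2)&(P[...,1]>-.45)
    v,u=np.nonzero(red);print('red',len(u),u.min(),u.max(),v.min(),v.max(),P[red][:,2].max())
    Q=P[red&(P[...,2]>.055)]; print('tip top',Q.mean(0) if len(Q) else None,len(Q))
E
```

```text
top vice rect 0.007 0.02 ((553.6519775390625, -187.03211975097656), (113.37921905517578, 251.39651489257812), 15.47249984741211) 1489
top vice rect 0.007 0.07 ((556.3057250976562, -196.61911010742188), (113.37921905517578, 271.29144287109375), 15.47249984741211) 2678
top amber px 262.40140845070425 177.64084507042253 [593.0637 236.1478] ((593.6226806640625, 235.08233642578125), (55.300296783447266, 26.580631256103516), 5.288000583648682) z 0.04912080244534778
top green px 252.62745098039215 184.0392156862745 [572.304  265.8938] ((573.858154296875, 266.3347473144531), (22.121530532836914, 21.741851806640625), 1.9139293432235718) z 0.04780591509458154
top blue px 273.6304347826087 182.3913043478261 [578.6646 200.7838] ((579.8201904296875, 201.2256317138672), (18.974712371826172, 21.790266036987305), 1.49849534034729) z 0.04972954444256783
top disc [273.1053 176.4737] 19 [0.5973 0.2029 0.05  ]
top disc [252.1667 177.8889] 18 [0.5917 0.268  0.05  ]
top disc [262.4 177.3] 10 [0.5941 0.2362 0.05  ]
red 83 423 442 176 186 0.06445687131478195
tip top [ 0.5935 -0.305   0.058 ] 36
side vice re
[... 383 characters left out ...]
66016, 30.208681106567383), 5.126926422119141) z 0.04997232224226761
side green px 235.61006289308176 240.59119496855345 [585.9632 273.0333] ((588.291015625, 272.4529724121094), (59.567649841308594, 28.37335968017578), 6.143428325653076) z 0.04986250315672347
side blue px 255.82638888888889 227.34027777777777 [592.3718 207.741 ] ((593.8411254882812, 206.71942138671875), (60.789283752441406, 28.957212448120117), 5.054840087890625) z 0.049724477061828753
side disc [255.3  225.25] 20 [0.5998 0.2035 0.05  ]
side disc [245.4118 231.5882] 17 [0.5969 0.2362 0.05  ]
side disc [234.913  238.3478] 23 [0.5938 0.2694 0.05  ]
red 49 377 384 153 162 0.05934402420069462
tip top [ 0.5947 -0.3055  0.0567] 22
```

```bash
cat >> h.py <<'E'
VC=np.array([.5535,-.1863]);VY=np.deg2rad(-75)
def tov(P):
    c,s=np.cos(VY),np.sin(VY);q=np.asarray(P)[...,:2]-VC;return np.stack([q[...,0]*c+q[...,1]*s,-q[...,0]*s+q[...,1]*c],-1)
def tow(q):
    c,s=np.cos(VY),np.sin(VY);q=np.asarray(q,float);return VC+np.array([q[0]*c-q[1]*s,q[0]*s+q[1]*c])
E
python3 - <<'E'
from h import *
for n in('top','side'):
    p,d=load(n+'0');P=cloud(n,d);hsv=cv2.cvtColor(p,cv2.COLOR_RGB2HSV)
    q=tov(P)*1000;z=P[...,2]*1000
    reg=(abs(q[...,1])<70)&(q[...,0]>-140)&(q[...,0]<170)&(d>0)
    blue=(hsv[...,0]>100)&(hsv[...,0]<125)&(hsv[...,1]>110)
    def rep(nm,m):
        if m.sum()<4:print(n,nm,m.sum());return
        Q=q[m];r=cv2.minAreaRect(Q.astype('f4'));print(n,nm,m.sum(),'x',np.percentile(Q[:,0],[2,50,98]),'y',np.percentile(Q[:,1],[2,50,98]),r,np.median(z[m]))
    rep('fixed top',reg&(z>54)&(z<62)&(q[...,0]<-60))
    rep('blue plate top',reg&blue&(z>54)&(z<62))
    rep('deck',reg&blue&(z>27)&(z<37))
    rep('hub',reg&(z>62))
    red=((hsv[...,0]<8)|(hsv[...,0]>172))&(hsv[...,1]>150)
    rep('red',reg&red&(z>35))
    rep('tip',reg&red&(z>55))
    rep('rail',reg&(z>31)&(z<41)&(q[...,1]<-28)&(q[...,0]>0))
    rep('strips',reg&(z>17)&(z<23)&(q[...,0]<-45))
    rep('base',reg&(z>7)&(z<18))
E
```

```text
top fixed top 120 x [-114.8588 -102.6454  -90.5367] y [-29.5564  -0.0726  27.5831] ((-102.59152221679688, -0.7586765289306641), (25.337621688842773, 60.04975509643555), 1.0089373588562012) 57.528697188048426
top blue plate top 75 x [-20.2173 -12.4995  -3.9477] y [-29.2513  -2.8202  25.5973] ((-12.154123306274414, -1.7122745513916016), (57.60598373413086, 16.628206253051758), 89.48580169677734) 58.379022681768646
top deck 268 x [ 3.2192 35.122  81.8663] y [-24.5267  -3.3552  21.638 ] ((43.50940704345703, -1.2696857452392578), (83.68753814697266, 48.85200119018555), 0.050379328429698944) 31.841801967618434
top hub 30 x [-113.3072  -93.1916  140.4168] y [-26.6072   0.304   27.4391] ((15.015640258789062, -0.9697170257568359), (55.7675895690918, 259.7268981933594), 89.58979034423828) 63.19869172942671
top red 83 x [ 85.8974 119.0931 145.7598] y [-0.826   6.7177 17.3617] ((114.64598846435547, 8.329556465148926), (64.1883544921875, 16.521278381347656), 3.9180026054382324) 54.279369165720624
top tip 36 x [ 89.8131 131.0952 145.3296] y [ 0.4997  7.2448 17.4794] ((116.71478271484375, 4.8407449
[... 1599 characters left out ...]
5.466611862182617), (62.631309509277344, 16.74226951599121), 15.881879806518555) 56.346364799002956
side rail 69 x [  1.8348  60.4771 119.9858] y [-40.2427 -37.2882 -32.3694] ((62.270774841308594, -36.08858108520508), (8.814141273498535, 121.96591186523438), 89.91352844238281) 35.789507448210635
side strips 50 x [-117.3428 -113.3502  -48.855 ] y [-48.8166 -10.294   43.0951] ((-99.63778686523438, 3.6801986694335938), (72.04478454589844, 85.0558853149414), 26.206993103027344) 19.15154753487003
side base 738 x [-124.4705  -41.2118  116.7552] y [-54.9397 -31.6849  52.4653] ((-0.732818603515625, -0.052440643310546875), (112.3163833618164, 253.27476501464844), 89.55896759033203) 14.298807297987493
```

Candidates: amber top (263,179) in the rack's middle slot, green (252,178), blue (273,176), pink (271,142), black (241,147) and (269,217), orange-lid jars (443,99) and (468,93). The close crop confirms the orange block in the middle slot: centre ≈ (595.5, 236) mm, rack yaw ≈ 5°, top 50 mm as it should be. Vice yaw ≈ -75°, jaw open about 13 mm.

arm_command(targets=[[[0, 0, -0.1], [34, -34, 0], 0], [[0, 0, -0.1], [34, -34, 0], 0], [[0, 0, -0.1], [34, -34, 0], 0], [[0, 0, -0.1], [34, -34, 0], 0], [[0, 0, -0.1], [34, -34, 0], 0], [[0, 0, -0.1], [34, -34, 0], 0], [[0, 0, -0.1], [34, -34, 0], 0], [[0, 0, -0.1], [34, -34, 0], 0]])

```text
t: 0.9
eef_pos: [0.462, 0.3743, 0.4045]
ee_rot: [3.141, -0.0, -1.088]
force: [1.4, 1.8, 0.2]
width: 0.0875
```

arm_command(targets=[[[0, 0, -0.1], [34, -34, 0], 0], [[0, 0, -0.1], [34, -34, 0], 0], [[0, 0, -0.1], [34, -34, 0], 0], [[0, 0, -0.1], [34, -34, 0], 0], [[0, 0, 0], [0, 0, 0], 0], [[0, 0, 0], [0, 0, 0], 0]])

```text
t: 1.5
eef_pos: [0.5976, 0.2387, 0.4038]
ee_rot: [3.14, -0.001, -1.486]
force: [0.2, 0.2, -0.2]
width: 0.0875
```

```bash
python3 - <<'E'
from h import *
s=get_state();print(s['t'],s['eef_pos'],s['ee_rot'],s['q'])
E
```

```text
1.5 [0.5976 0.2387 0.4038] [ 3.1402 -0.0006 -1.4861] [ 0.6826  0.3085 -0.0629 -0.0003 -1.2009 -0.5978]
```

arm_command(targets=[[[0, 0, 0], [-2, -3, -30], 0], [[0, 0, 0], [0, 0, -40], 0], [[0, 0, 0], [0, 0, -40], 0], [[0, 0, 0], [0, 0, -30], 0], [[0, 0, 0], [0, 0, 0], 0], [[0, 0, 0], [0, 0, 0], 0]])

```text
t: 2.1
eef_pos: [0.5948, 0.238, 0.2652]
ee_rot: [3.141, -0.001, -1.482]
force: [1.6, 0.3, 1.1]
width: 0.0874
```

```bash
python3 - <<'E'
from h import *
s=get_state();print(s['t'],s['eef_pos'],s['ee_rot'])
for n in('side','top'):
    p,d=grab_frame(n);np.savez(f'pics/{n}1.npz',p=p,d=d)
    if n=='side':crop(p,150,120,350,290,4,'side1')
    else: crop(p,210,120,330,220,6,'top1')
E
```

```text
2.1 [0.5948 0.238  0.2652] [ 3.1414 -0.0007 -1.4816]
```

View pics/side1.png

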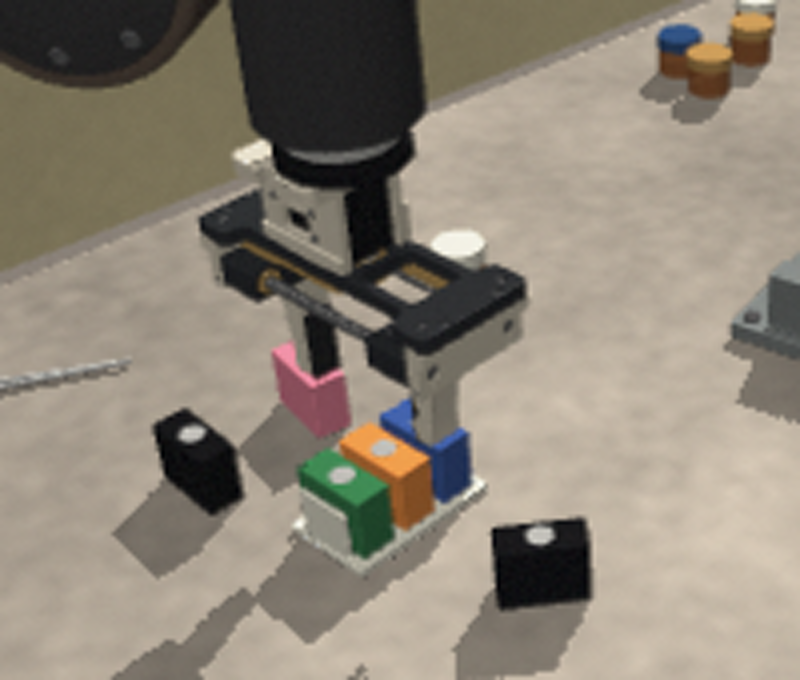

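```bash
python3 - <<'E'
from h import *
e=np.array(get_state()['eef_pos']);print(e)
y=np.array([np.cos(np.deg2rad(5)),np.sin(np.deg2rad(5)),0])
for k in(-.054,.054):
  P=e+y*k-[0,0,.178];q=proj('side',P);print(P,'side',q,(q-[150,120])*4,'top',(proj('top',P)-[210,120])*6)
p,d=load('side1');P=cloud('side',d)
for u,v in((262,225),(258,226),(263,215)):print(P[v,u])
p,d=load('side0');P=cloud('side',d);hsv=cv2.cvtColor(p,cv2.COLOR_RGB2HSV)
m=(hsv[...,0]>160)&(hsv[...,0]<178)&(hsv[...,1]>60)&(P[...,2]>.03)&(P[...,1]>.1);print('pink',P[m].min(0),P[m].max(0))
E
```

```text
[0.5955 0.238  0.2669]
[0.5417 0.2333 0.0889] side [259.0051 228.6875] [436.0206 434.75  ] top [309.3335 432.893 ]
[0.6492 0.2427 0.0889] side [228.8853 210.9304] [315.5414 363.7215] top [297.1993 223.492 ]
[0.5349 0.2287 0.101 ]
[0.5343 0.2403 0.1049]
[0.5303 0.2265 0.1309]
pink [-0.0431  0.2009  0.0302] [0.7435 0.6472 0.6482]
```

View pics/top1.png

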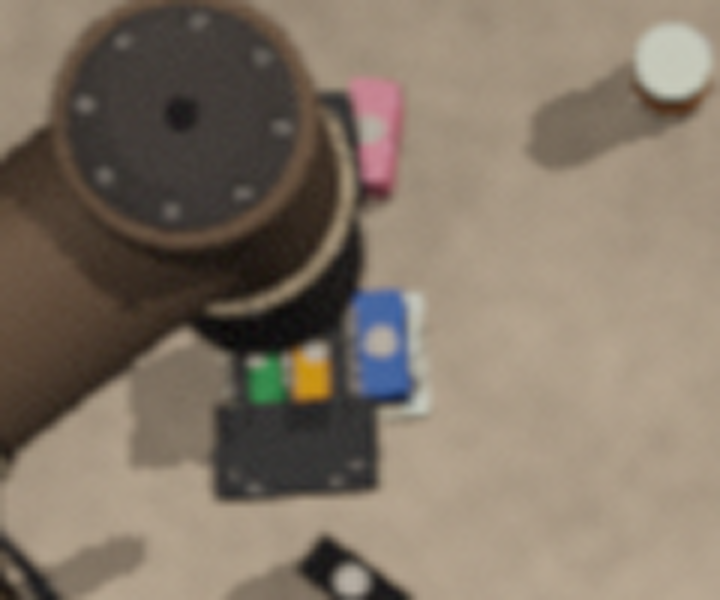

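Side view: the near fingertip at (259,230) matches its projected position (259,229). The fingers line up with the amber block's ends, so I'm descending.

arm_command(targets=[[[0, 0, 0], [0, -1, -24], 0], [[0, 0, 0], [0, 0, -24], 0], [[0, 0, 0], [0, 0, -24], 0], [[0, 0, 0], [0, 0, 0], 0.0], [[0, 0, 0], [0, 0, 0], 0]], squeeze=20)

```text
t: 2.7
eef_pos: [0.5956, 0.2365, 0.1944]
ee_rot: [-3.14, 0.001, -1.483]
force: [0.7, -0.6, 0.8]
width: 0.088
```

arm_command(targets=[[[0, 0, 0], [0, 0, 0], 0.2], [[0, 0, 0], [0, 0, 0], 0.3], [[0, 0, 0], [0, 0, 0], 0.5], [[0, 0, 0], [0, 0, 0], 0.5], [[0, 0, 0], [0, 0, 0], 0.5], [[0, 0, 0], [0, 0, 0], 0.5], [[0, 0, 0], [0, 0, 0], 0.5]], squeeze=20)

```text
t: 3.4
eef_pos: [0.5951, 0.236, 0.1931]
ee_rot: [-3.141, 0.0, -1.484]
force: [-1.1, -0.2, 5.5]
width: 0.056
```

arm_command(targets=[[[0, 0, 0], [0, 0, -1], 0.5], [[0, 0, 0], [0, 0, 11], 0.5], [[0, 0, 0], [0, 0, 20], 0.5], [[0, 0, 0], [0, 0, 25], 0.5], [[0, 0, 0], [0, 0, 25], 0.5], [[0, 0, 0], [0, 0, 0], 0.5]])

```text
t: 4.0
eef_pos: [0.5961, 0.2366, 0.2766]
ee_rot: [-3.136, 0.003, -1.483]
force: [0.9, -0.5, -0.8]
width: 0.0558
```

arm_command(targets=[[[0, 0, -0.14], [-4, -15, 0], 0.5], [[0, 0, -0.14], [-4, -15, 0], 0.5], [[0, 0, -0.14], [-5, -16, 0], 0.5], [[0, 0, -0.14], [-5, -16, 0], 0.5], [[0, 0, -0.14], [-5, -16, 0], 0.5], [[0, 0, -0.14], [-5, -16, 0], 0.5], [[0, 0, -0.14], [-5, -16, 0], 0.5], [[0, 0, -0.14], [-4, -16, 0], 0.5]])

```text
t: 4.8
eef_pos: [0.5575, 0.1092, 0.2722]
ee_rot: [3.141, -0.001, -2.61]
force: [0.0, 0.6, -0.9]
width: 0.0557
```

arm_command(targets=[[[0, 0, -0.14], [-4, -15, 0], 0.5], [[0, 0, -0.136], [-4, -15, 0], 0.5], [[0, 0, 0], [0, 0, 0], 0.5], [[0, 0, 0], [0, 0, 0], 0.5]])

```text
t: 5.2
eef_pos: [0.55, 0.0798, 0.2725]
ee_rot: [3.142, -0.0, -2.878]
force: [-0.3, 0.2, -1.0]
width: 0.0559
```

```bash
python3 - <<'E'
from h import *
s=get_state();print(s['t'],s['eef_pos'],s['ee_rot'],s['width'])
p,d=grab_frame('side');np.savez('pics/side2.npz',p=p,d=d);crop(p,150,100,400,290,3,'side2')
E
```

```text
5.2 [0.55   0.0798 0.2725] [ 3.1416 -0.0002 -2.8779] 0.055874139995866885
```

View pics/side2.png

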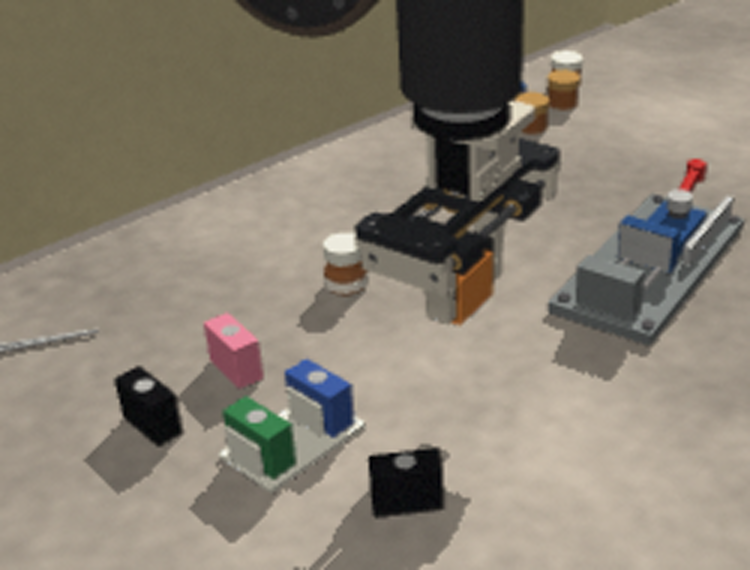

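The amber block is held level at about (470,290) in the crop, and the other two stay in the rack. Lowering it onto open bench.

arm_command(targets=[[[0, 0, 0], [0, 0, -25], 0.5], [[0, 0, 0], [0, 0, -25], 0.5], [[0, 0, 0], [0, 0, -20], 0.5], [[0, 0, 0], [0, 0, -10], 0.5], [[0, 0, 0], [0, 0, -4], 0.5], [[0, 0, 0], [0, 0, 0], 0.5], [[0, 0, 0], [0, 0, 0], 0.5]])

```text
t: 5.95
eef_pos: [0.5504, 0.0803, 0.1895]
ee_rot: [3.141, 0.001, -2.879]
force: [0.2, -0.8, -0.8]
width: 0.0559
```

arm_command(targets=[[[0, 0, 0], [0, 0, -1], 0.5], [[0, 0, 0], [0, 0, 0], 0.5], [[0, 0, 0], [0, 0, 0], 0.5]])

```text
t: 6.25
eef_pos: [0.5501, 0.08, 0.1881]
ee_rot: [3.141, 0.001, -2.88]
force: [-0.0, 0.2, -1.1]
width: 0.0561
```

arm_command(targets=[[[0, 0, 0], [0, 0, -1], 0.5], [[0, 0, 0], [0, 0, 0], 0.5], [[0, 0, 0], [0, 0, 0], 0.5]])

```text
t: 6.55
eef_pos: [0.5502, 0.08, 0.1871]
ee_rot: [-3.142, 0.001, -2.88]
force: [-1.6, 0.7, 5.1]
width: 0.0561
```

arm_command(targets=[[[0, 0, 0], [0, 0, 0], 0.3], [[0, 0, 0], [0, 0, 0], 0.0], [[0, 0, 0], [0, 0, 0], 0.0], [[0, 0, 0], [0, 0, 0], 0.0], [[0, 0, 0], [0, 0, 20], 0], [[0, 0, 0], [0, 0, 30], 0], [[0, 0, 0], [0, 0, 30], 0]])

```text
t: 7.25
eef_pos: [0.5498, 0.0798, 0.2671]
ee_rot: [-3.141, -0.002, -2.88]
force: [0.6, -0.1, -0.2]
width: 0.0875
```

arm_command(targets=[[[0, 0, 0.145], [0, 0, 0], 0], [[0, 0, 0.145], [0, 0, 0], 0], [[0, 0, 0.145], [0, 0, 0], 0], [[0, 0, 0.145], [0, 0, 0], 0], [[0, 0, 0.145], [0, 0, 0], 0], [[0, 0, 0.145], [0, 0, 0], 0], [[0, 0, 0.145], [0, 0, 0], 0], [[0, 0, 0.145], [0, 0, 0], 0]])

```text
t: 8.05
eef_pos: [0.5499, 0.0799, 0.2665]
ee_rot: [3.141, -0.0, -1.714]
force: [0.3, -0.6, -0.2]
width: 0.0872
```

arm_command(targets=[[[0, 0, 0.145], [0, 0, 0], 0], [[0, 0, 0.145], [0, 0, 0], 0], [[0, 0, 0.12], [0, 0, 0], 0], [[0, 0, 0], [0, 0, 0], 0], [[0, 0, 0], [0, 0, 0], 0]])

```text
t: 8.55
eef_pos: [0.55, 0.08, 0.2666]
ee_rot: [3.141, 0.0, -1.313]
force: [0.7, 0.1, 1.2]
width: 0.0876
```

```bash
python3 - <<'E'
from h import *
s=get_state();print(s['t'],s['eef_pos'],s['ee_rot'],s['width'])
p,d=grab_frame('side');np.savez('pics/side3.npz',p=p,d=d);crop(p,200,100,400,250,4,'side3')
P=cloud('side',d);hsv=cv2.cvtColor(p,cv2.COLOR_RGB2HSV)
m=(P[...,1]<.15)&(P[...,1]>0)&(P[...,2]<.06)&(hsv[...,0]>8)&(hsv[...,0]<25)&(hsv[...,1]>140)&(P[...,0]<.65)
print(m.sum(),P[m].min(0),P[m].max(0))
t=m&(P[...,2]>.04);print(cv2.minAreaRect((P[t][:,:2]*1000).astype('f4')))
E
```

```text
8.55 [0.55   0.08   0.2666] [ 3.1414  0.     -1.3134] 0.08761385414757779
324 [ 0.5297  0.0209 -0.0019] [0.6124 0.1117 0.0468]
((548.6530151367188, 80.87609100341797), (27.828304290771484, 56.919151306152344), 10.959940910339355)
```

View pics/side3.png

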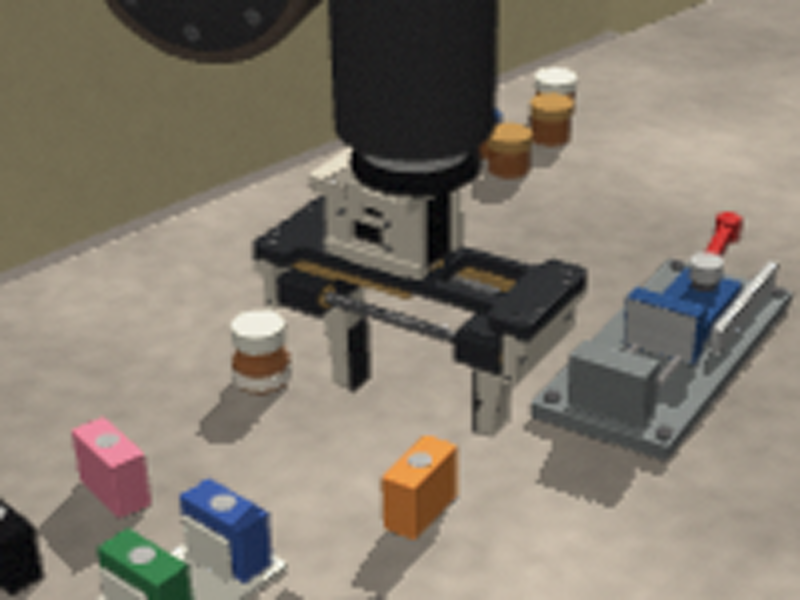

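The block stands upright on open bench, top at crop (420,455), centre ≈ (549,81) mm as intended. Retaking it across its width.

arm_command(targets=[[[0, 0, 0], [-1, 0, -25], 0], [[0, 0, 0], [0, 0, -25], 0], [[0, 0, 0], [0, 0, -22], 0], [[0, 0, 0], [0, 0, 0], 0.2], [[0, 0, 0], [0, 0, 0], 0.4], [[0, 0, 0], [0, 0, 0], 0.6], [[0, 0, 0], [0, 0, 0], 0.8], [[0, 0, 0], [0, 0, 0], 0.8]], squeeze=20)

```text
t: 9.4
eef_pos: [0.5493, 0.0801, 0.1957]
ee_rot: [-3.14, 0.0, -1.31]
force: [-0.1, -0.7, 0.8]
width: 0.0533
```

arm_command(targets=[[[0, 0, 0], [0, 0, 0], 0.8], [[0, 0, 0], [0, 0, 0], 0.8], [[0, 0, 0], [0, 0, 0], 0.8]])

```text
t: 9.7
eef_pos: [0.549, 0.08, 0.1948]
ee_rot: [-3.141, 0.0, -1.31]
force: [0.3, -0.2, 0.1]
width: 0.0294
```

arm_command(targets=[[[0, 0, 0], [0, 0, 0], 0.8], [[0, 0, 0], [0, 0, 0], 0.8], [[0, 0, 0], [0, 0, 0], 0.8]])

```text
t: 10.0
eef_pos: [0.5491, 0.08, 0.1948]
ee_rot: [-3.141, -0.0, -1.31]
force: [-0.1, -0.4, 2.6]
width: 0.0257
```

arm_command(targets=[[[0, 0, 0], [0, 0, 15], 0.8], [[0, 0, 0], [0, 0, 25], 0.8], [[0, 0, 0], [0, 0, 25], 0.8], [[0, 0, 0], [0, 0, 15], 0.8], [[0, 0, 0], [-2, -42, 0], 0.8], [[0, 0, 0], [-2, -42, 0], 0.8], [[0, 0, 0], [-2, -42, 0], 0.8], [[0, 0, 0], [-3, -44, 0], 0.8]])

```text
t: 10.8
eef_pos: [0.5396, -0.0913, 0.2745]
ee_rot: [3.141, 0.0, -1.309]
force: [1.0, 0.2, -0.8]
width: 0.0257
```

arm_command(targets=[[[0, 0, 0], [-2, -42, 0], 0.8], [[0, 0, 0], [0, 0, 0], 0.8], [[0, 0, 0], [0, 0, 0], 0.8], [[0, 0, 0], [0, 0, 0], 0.8]])

```text
t: 11.2
eef_pos: [0.538, -0.1316, 0.2744]
ee_rot: [3.141, 0.0, -1.31]
force: [0.2, 1.2, -0.5]
width: 0.0258
```

```bash
sed -i 's/VC=np.array(\[.5535,-.1863\])/VC=np.array([.5527,-.1865])/' h.py; python3 - <<'E'
from h import *
s=get_state();print(s['t'],s['eef_pos'],s['ee_rot'],s['width'],tov(s['eef_pos'])*1000)
p,d=grab_frame('side');np.savez('pics/side4.npz',p=p,d=d);crop(p,300,90,430,220,5,'side4')
p2,d2=grab_frame('top');np.savez('pics/top4.npz',p=p2,d=d2);crop(p2,330,150,460,240,6,'top4')
E
```

```text
11.2 [ 0.538  -0.1316  0.2744] [ 3.1412  0.0002 -1.3098] 0.02581318627335948 [-56.7996  -0.0464]
```

View pics/side4.png

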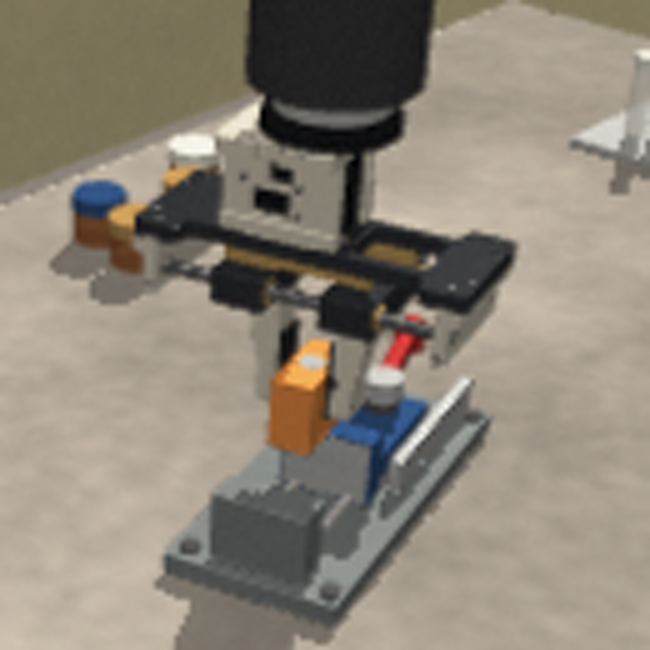

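View pics/top4.png

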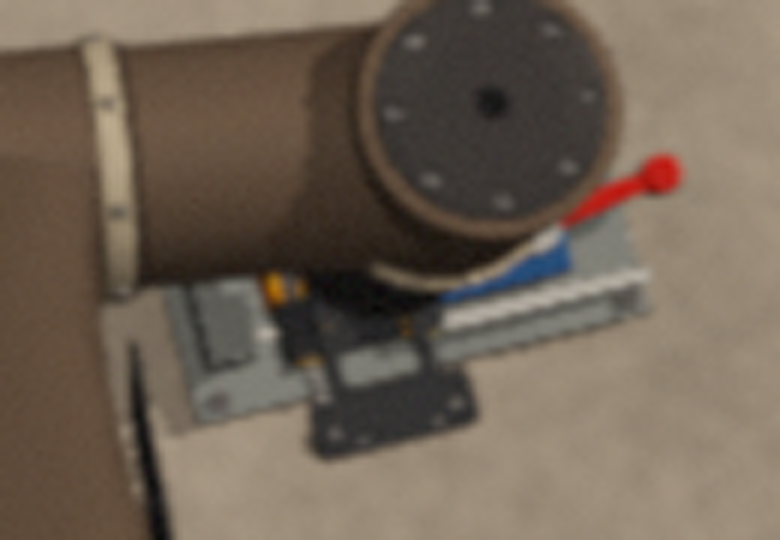

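```bash
python3 - <<'E'
from h import *
p,d=load('side4');P=cloud('side',d);hsv=cv2.cvtColor(p,cv2.COLOR_RGB2HSV)
m=(P[...,1]<0)&(P[...,1]>-.25)&(P[...,2]<.2)&(P[...,2]>.07)&(hsv[...,0]>8)&(hsv[...,0]<25)&(hsv[...,1]>140)&(P[...,0]<.65)
q=tov(P)*1000
print(m.sum(),P[m].min(0),P[m].max(0))
ends=m&(P[...,2]<.115)&(hsv[...,2]>0)
f=ends&(q[...,0]<-75);print('end face',f.sum(),q[f].mean(0),np.percentile(q[f],[2,98],0))
t=m&(P[...,2]>.119);print('top',cv2.minAreaRect(q[t].astype('f4')),np.median(P[t][:,2]))
# strips from initial side/top
for n in('top','side'):
    p,d=load(n+'0');P=cloud(n,d);q=tov(P)*1000;z=P[...,2]*1000;hsv=cv2.cvtColor(p,cv2.COLOR_RGB2HSV)
    m=(q[...,0]>-72)&(q[...,0]<-30)&(abs(q[...,1])<28)&(p.min(-1)>140)
    for sg in(-1,1):
        k=m&(q[...,1]*sg>8);print(n,sg,k.sum(),q[k].mean(0) if k.any() else '',z[k].mean() if k.any() else'')
    j=(q[...,0]>-125)&(q[...,0]<-70)&(abs(q[...,1])<34)&(z>54)&(z<63);print('fixed',cv2.minAreaRect(q[j].astype('f4')))
E
```

```text
200 [ 0.5168 -0.1562  0.0822] [ 0.5538 -0.0999  0.1263]
end face 96 [-83.8705  -2.8264] [[-88.2186 -13.5985]
 [-76.6065   9.8632]]
top ((-58.65054702758789, 0.23404979705810547), (56.025779724121094, 27.338573455810547), 1.2366551160812378) 0.12343574316011913
top -1 0  
top 1 0  
fixed ((-102.67888641357422, 0.04802703857421875), (25.379758834838867, 60.0682258605957), 1.221731424331665)
side -1 0  
side 1 0  
fixed ((-103.64177703857422, 0.2326793670654297), (28.88874626159668, 59.543121337890625), 0.3657170534133911)
```

arm_command(targets=[[[0, 0, 0], [0.5, -2, -15], 0.8], [[0, 0, 0], [0, 0, -18], 0.8], [[0, 0, 0], [0, 0, -12], 0.8], [[0, 0, 0], [0, 0, -8], 0.8], [[0, 0, 0], [0, 0, -5], 0.8], [[0, 0, 0], [0, 0, -4], 0.8], [[0, 0, 0], [0, 0, 0], 0.8], [[0, 0, 0], [0, 0, 0], 0.8]])

```text
t: 12.1
eef_pos: [0.5387, -0.134, 0.213]
ee_rot: [-3.141, -0.0, -1.31]
force: [-0.3, -0.5, -0.3]
width: 0.026
```

arm_command(targets=[[[0, 0, 0], [0, 0, -1.5], 0.8], [[0, 0, 0], [0, 0, -1.5], 0.8], [[0, 0, 0], [0, 0, 0], 0.8], [[0, 0, 0], [0, 0, 0], 0.8]])

```text
t: 12.5
eef_pos: [0.5385, -0.1341, 0.2097]
ee_rot: [3.142, -0.0, -1.31]
force: [0.6, 0.5, -1.7]
width: 0.0258
```

arm_command(targets=[[[0, 0, 0], [0, 0, -1], 0.8], [[0, 0, 0], [0, 0, 0], 0.8], [[0, 0, 0], [0, 0, 0], 0.8]])

```text
t: 12.8
eef_pos: [0.5386, -0.1341, 0.2088]
ee_rot: [-3.141, -0.0, -1.31]
force: [0.2, 0.0, 0.0]
width: 0.0258
```

```bash
python3 - <<'E'
from h import *
s=get_state();print(s['t'],s['eef_pos'],s['force'],s['width'],tov(s['eef_pos'])*1000)
p,d=grab_frame('side');np.savez('pics/side5.npz',p=p,d=d);crop(p,310,120,420,220,7,'side5')
E
```

```text
12.8 [ 0.5386 -0.1341  0.2088] [0.2497 0.0295 0.0269] 0.0258244598186146 [-54.2962  -0.003 ]
```

View pics/side5.png

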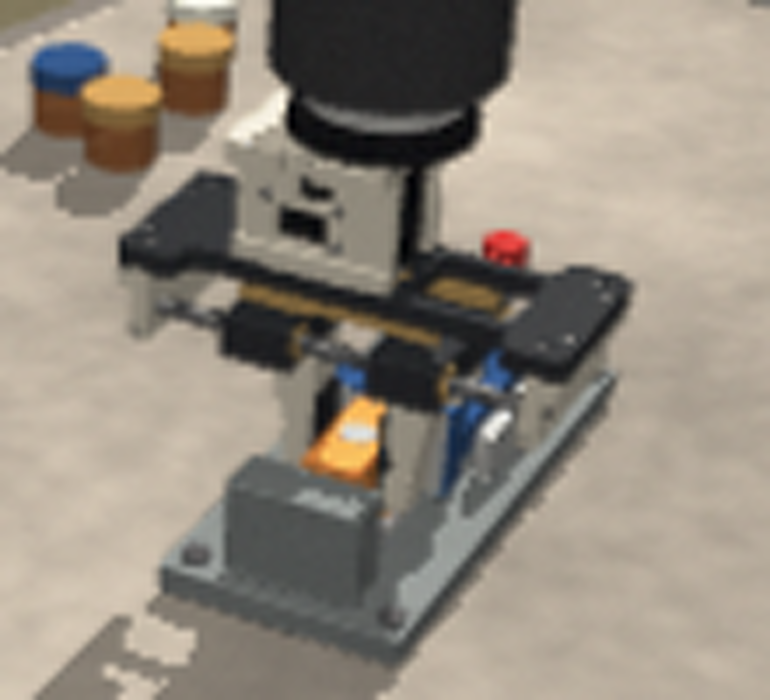

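arm_command(targets=[[[0, 0, 0], [0, 0, -1], 0.8], [[0, 0, 0], [0, 0, 0], 0.8], [[0, 0, 0], [0, 0, 0], 0.8]])

```text
t: 13.15
eef_pos: [0.5386, -0.134, 0.2088]
ee_rot: [-3.141, -0.0, -1.309]
force: [-3.9, 1.2, 12.2]
width: 0.0259
```

arm_command(targets=[[[0, 0, 0], [0, 0, 0.8], 0.6], [[0, 0, 0], [0, 0, 0], 0.5], [[0, 0, 0], [0, 0, 0], 0.4], [[0, 0, 0], [0, 0, 0], 0.4], [[0, 0, 0], [0, 0, 0], 0.4], [[0, 0, 0], [0, 0, 0], 0.4]])

```text
t: 13.75
eef_pos: [0.5385, -0.134, 0.2083]
ee_rot: [3.141, 0.0, -1.31]
force: [0.5, -0.0, -0.1]
width: 0.0527
```

arm_command(targets=[[[0, 0, 0], [0, 0, 20], 0.4], [[0, 0, 0], [0, 0, 30], 0.4], [[0, 0, 0], [0, 0, 50], 0.4], [[0, 0, 0], [0, 0, 50], 0.7], [[0, 0, 0], [10, -40, 0], 1], [[0, 0, 0], [10, -40, 0], 1], [[0, 0, 0], [0, 0, 0], 1], [[0, 0, 0], [0, 0, 0], 1]])

```text
t: 14.55
eef_pos: [0.5583, -0.2149, 0.3579]
ee_rot: [3.141, 0.0, -1.312]
force: [0.8, 0.0, -0.4]
width: 0.018
```

```bash
python3 - <<'E'
from h import *
s=get_state();print(s['t'],s['eef_pos'],s['force'],s['width'],tov(s['eef_pos'])*1000)
p,d=grab_frame('side');np.savez('pics/side6.npz',p=p,d=d);crop(p,310,120,420,220,7,'side6')
P=cloud('side',d);q=tov(P)*1000;z=P[...,2]*1000;hsv=cv2.cvtColor(p,cv2.COLOR_RGB2HSV)
v=(abs(q[...,1])<50)&(abs(q[...,0])<150)
t=v&(hsv[...,0]>8)&(hsv[...,0]<25)&(hsv[...,1]>140)&(z>54)&(z<63);print('amber top',t.sum(),cv2.minAreaRect(q[t].astype('f4')),np.median(z[t]))
b=v&(hsv[...,0]>100)&(hsv[...,0]<125)&(hsv[...,1]>110)&(z>54)&(z<62);print('blue',b.sum(),cv2.minAreaRect(q[b].astype('f4')))
r=v&((hsv[...,0]<8)|(hsv[...,0]>172))&(hsv[...,1]>150);print('red',r.sum(),q[r].min(0),q[r].max(0))
E
```

```text
14.55 [ 0.5583 -0.2149  0.3579] [ 0.8272  0.0471 -0.38  ] 0.017978400248473882 [28.8426 -1.9462]
amber top 81 ((-57.59680938720703, -1.4215965270996094), (25.541555404663086, 59.59280776977539), 89.5915298461914) 58.2271319339146
blue 57 ((-11.619916915893555, -0.15718650817871094), (19.080562591552734, 56.131534576416016), 1.0042613744735718)
red 48 [80.685  -0.9648] [145.8622  20.0116]
```

View pics/side6.png

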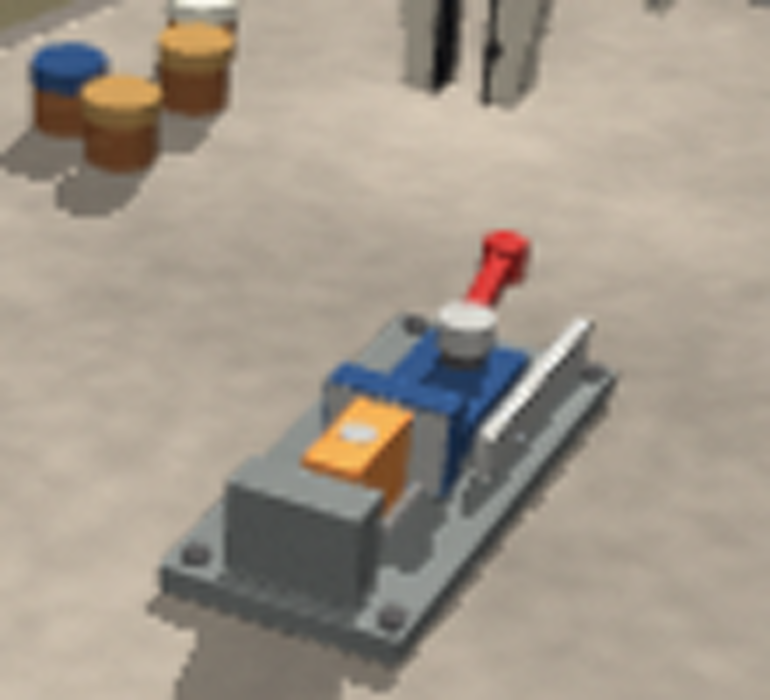

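Side view: the amber block stands between the guide strips with its top centre at crop (358,432), jaw still open and lever free. Next I push the plate from behind with closed fingers.

arm_command(targets=[[[0, 0, 0], [0.5, 5, 0], 1], [[0, 0, 0], [0, 0, -40], 1], [[0, 0, 0], [0, 0, -40], 1], [[0, 0, 0], [0, 0, -40], 1], [[0, 0, 0], [0, 0, -19], 1], [[0, 0, 0], [0, 0, 0], 1], [[0, 0, 0], [0, 0, 0], 1]])

```text
t: 15.3
eef_pos: [0.5594, -0.2082, 0.22]
ee_rot: [3.141, -0.0, -1.308]
force: [1.2, -0.4, 0.0]
width: 0.0005
```

```bash
python3 - <<'E'
from h import *
s=get_state();print(s['t'],s['eef_pos'],s['force'],s['width'],tov(s['eef_pos'])*1000)
p,d=grab_frame('side');crop(p,310,120,420,220,7,'side7')
E
```

```text
15.3 [ 0.5594 -0.2082  0.22  ] [ 1.2424 -0.3793  0.0101] 0.0005362014756027353 [22.7117  0.8751]
```

View pics/side7.png

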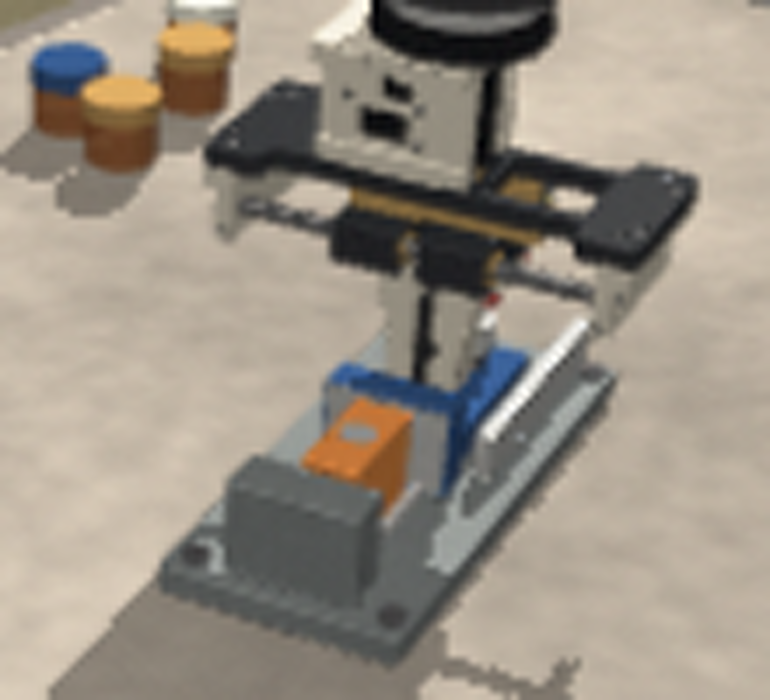

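arm_command(targets=[[[0, 0, 0], [-1.3, 4.8, 0], 1], [[0, 0, 0], [-1.3, 4.8, 0], 1], [[0, 0, 0], [-1.0, 3.9, 0], 1], [[0, 0, 0], [-0.8, 2.9, 0], 1], [[0, 0, 0], [-0.8, 2.9, 0], 1], [[0, 0, 0], [-0.8, 2.9, 0], 1], [[0, 0, 0], [0, 0, 0], 1]])

```text
t: 16.05
eef_pos: [0.553, -0.1865, 0.2196]
ee_rot: [-3.141, 0.0, -1.31]
force: [0.0, -1.0, 0.2]
width: 0.0003
```

arm_command(targets=[[[0, 0, 0], [-0.5, 1.9, 0], 1], [[0, 0, 0], [-0.5, 1.9, 0], 1], [[0, 0, 0], [0, 0, 0], 1], [[0, 0, 0], [0, 0, 0], 1]])

```text
t: 16.45
eef_pos: [0.5522, -0.1833, 0.2195]
ee_rot: [-3.141, -0.001, -1.31]
force: [1.9, -4.3, 1.1]
width: 0.0004
```

arm_command(targets=[[[0, 0, 0], [-0.3, 1, 0], 1], [[0, 0, 0], [-0.3, 1, 0], 1], [[0, 0, 0], [0, 0, 0], 1], [[0, 0, 0], [0, 0, 0], 1]])

```text
t: 16.85
eef_pos: [0.552, -0.1828, 0.2196]
ee_rot: [-3.141, -0.003, -1.31]
force: [4.7, -17.3, -4.3]
width: 0.0004
```

arm_command(targets=[[[0, 0, 0], [-0.3, 1, 0], 1], [[0, 0, 0], [0, 0, 0], 1], [[0, 0, 0], [0, 0, 0], 1]])

```text
t: 17.15
eef_pos: [0.5519, -0.1825, 0.2196]
ee_rot: [-3.141, -0.004, -1.31]
force: [6.0, -23.4, -6.6]
width: 0.0004
```

```bash
cat >> h.py <<'E'
def vice(n,tag):
    s=get_state();print(s['t'],s['eef_pos'],s['force'],s['width'],tov(s['eef_pos'])*1000)
    p,d=grab_frame(n);np.savez(f'pics/{tag}.npz',p=p,d=d);crop(p,*((310,120,420,220) if n=='side' else (340,150,460,240)),6,tag)
    P=cloud(n,d);q=tov(P)*1000;z=P[...,2]*1000;hsv=cv2.cvtColor(p,cv2.COLOR_RGB2HSV)
    v=(abs(q[...,1])<90)&(abs(q[...,0])<150)
    t=v&(hsv[...,0]>8)&(hsv[...,0]<25)&(hsv[...,1]>140)&(z>54)&(z<63);b=v&(hsv[...,0]>100)&(hsv[...,0]<125)&(hsv[...,1]>110)&(z>54)&(z<62)
    r=v&((hsv[...,0]<8)|(hsv[...,0]>172))&(hsv[...,1]>150)
    for nm,m in(('amber',t),('blue',b),('red',r)):
        if m.sum()>5:print(nm,m.sum(),np.percentile(q[m],[2,98],0).ravel(),cv2.minAreaRect(q[m].astype('f4')),np.median(z[m]))
E
python3 -c "
from h import *
vice('side','side8')"
```

```text
17.15 [ 0.5519 -0.1825  0.2196] [  5.9759 -23.3508  -6.5573] 0.0003762682935950173 [-4.0375  0.2843]
amber 77 [-87.5607 -13.6565 -35.6904  10.5276] ((-60.75531768798828, -1.173722267150879), (54.5777587890625, 24.755340576171875), 2.1399035453796387) 58.12635230259433
blue 50 [-32.648  -28.6257 -17.2399  25.829 ] ((-23.551769256591797, -1.1439380645751953), (18.442794799804688, 55.181461334228516), 2.384981155395508) 58.52930844482235
```

View pics/side8.png

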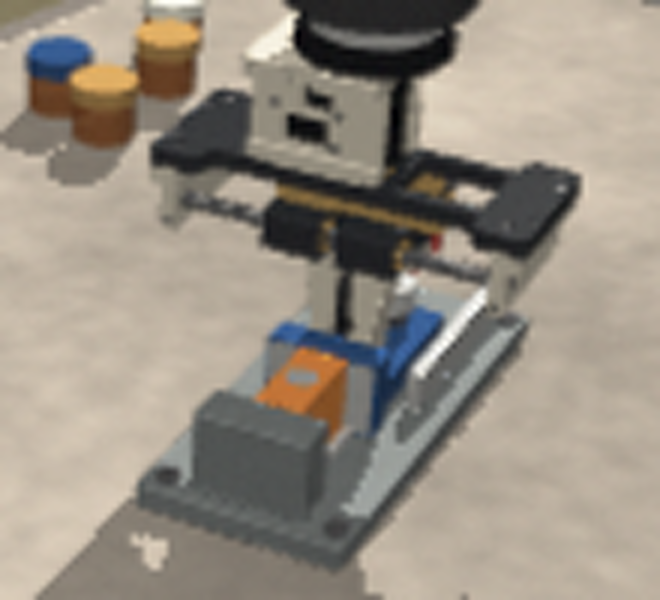

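Contact force of 24 N: the block is pressed home (end at about -88 by the biased side view, plate about -33). Backing off and measuring the lever.

arm_command(targets=[[[0, 0, 0], [2.6, -9.7, 0], 1], [[0, 0, 0], [1.3, -4.8, 0], 1], [[0, 0, 0], [0, 0, 30], 1], [[0, 0, 0], [0, 0, 45], 1], [[0, 0, 0], [0, 0, 45], 1], [[0, 0, 0], [-30, -30, 0], 1], [[0, 0, 0], [-40, 0, 0], 1], [[0, 0, 0], [-40, 0, 0], 1]])

```text
t: 18.0
eef_pos: [0.4435, -0.2245, 0.339]
ee_rot: [3.141, 0.001, -1.311]
force: [0.2, 1.4, 0.5]
width: 0.0004
```

```bash
python3 -c "
from h import *
vice('side','side9')
vice('top','top9')"
```

```text
18.0 [ 0.4435 -0.2245  0.339 ] [0.1841 1.4414 0.5294] 0.00040836552365618384 [   8.4494 -115.2866]
amber 77 [-86.7573 -14.136  -34.5836  11.2903] ((-60.84000778198242, -1.7499980926513672), (26.932170867919922, 53.61614990234375), 87.73482513427734) 57.83879068751175
blue 55 [-32.6495 -28.5426 -14.0954  27.4219] ((-23.159561157226562, -0.8694019317626953), (19.1409912109375, 58.036781311035156), 0.05747195705771446) 58.46426501522117
red 49 [ 73.1526   0.931  131.0849  20.8974] ((103.27667236328125, 10.827476501464844), (62.823028564453125, 18.108943939208984), 3.221966028213501) 54.9357934139999
18.05 [ 0.4375 -0.2241  0.3386] [-10.0933   2.0044  -4.0819] 0.00040105505525827467 [   6.508  -121.0097]
red 83 [ 73.1143  -1.0559 132.6368  17.5827] ((103.99272918701172, 8.698636054992676), (65.93559265136719, 16.46488380432129), 5.268782615661621) 53.994755069194156
```

View pics/side9.png

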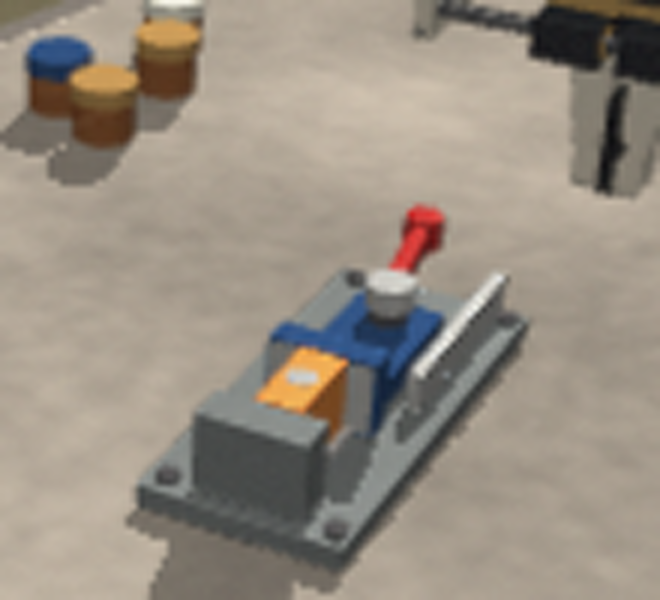

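View pics/top9.png

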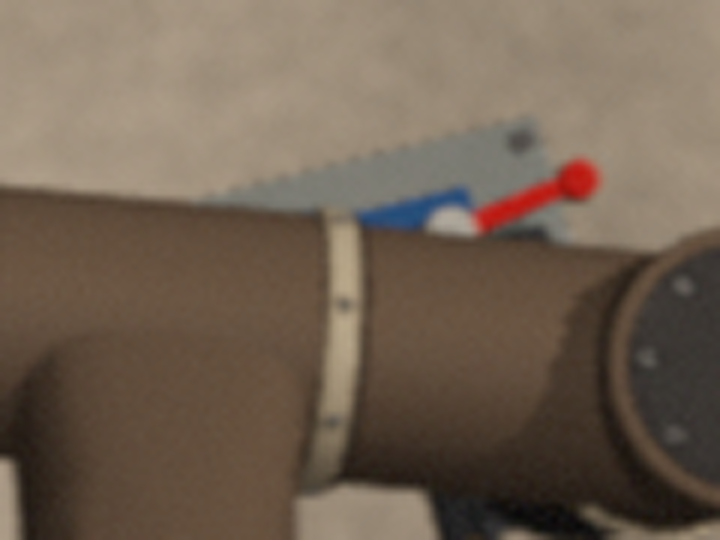

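```bash
python3 - <<'E'
from h import *
s=get_state();e=s['eef_pos'];print(e,s['ee_rot'],s['q'])
pv=np.array([.053,0])
def wp(th,off,r=.070):
    t=np.array([-np.sin(th),np.cos(th)]);return tow(pv+r*np.array([np.cos(th),np.sin(th)])-off*t),VY+th+np.pi/2-np.pi
last=None
for th,off in[(.13,.032),(.13,.0205),(.3,.0205),(.45,.0205),(.6,.0205),(.75,.0205),(.9,.0205),(1.05,.0205),(1.2,.0205),(1.35,.0205),(1.5,.0205),(1.55,.0205)]:
    p,y=wp(th,off);print(th,p*1000,y,'' if last is None else (p-last)*1000);last=p
E
```

```text
[ 0.4403 -0.2242  0.3392] [ 3.1403  0.0025 -1.3116] [-0.0731  0.1169 -0.4701 -0.0023 -0.9858  0.3335]
0.13 [ 563.5719 -314.609 ] -2.7497932657906436 
0.13 [ 574.2005 -310.2177] -2.7497932657906436 [10.6286  4.3913]
0.3 [ 586.358  -307.8555] -2.5797932657906437 [12.1575  2.3622]
0.45 [ 596.6189 -304.0878] -2.429793265790644 [10.2609  3.7677]
0.6 [ 606.2015 -298.829 ] -2.279793265790644 [9.5826 5.2588]
0.75 [ 614.8906 -292.1972] -2.129793265790644 [8.6892 6.6317]
0.9 [ 622.4912 -284.3415] -1.9797932657906436 [7.6005 7.8558]
1.05 [ 628.8324 -275.4381] -1.8297932657906437 [6.3413 8.9034]
1.2 [ 633.772  -265.6871] -1.6797932657906438 [4.9395 9.751 ]
1.35 [ 637.1989 -255.3074] -1.5297932657906437 [ 3.4269 10.3797]
1.5 [ 639.0362 -244.5322] -1.3797932657906438 [ 1.8373 10.7752]
1.55 [ 639.2872 -240.8942] -1.3297932657906437 [0.251 3.638]
```

arm_command(targets=[[[0, 0, -0.144], [12, -9, 0], 1], [[0, 0, -0.144], [12, -9, 0], 1], [[0, 0, -0.144], [12, -9, 0], 1], [[0, 0, -0.144], [12, -9, 0], 1], [[0, 0, -0.144], [12, -9, 0], 1], [[0, 0, -0.144], [12, -9, 0], 1], [[0, 0, -0.144], [12, -9, 0], 1], [[0, 0, -0.144], [12, -9, 0], 1]])

```text
t: 18.9
eef_pos: [0.5416, -0.2964, 0.3389]
ee_rot: [3.14, -0.0, -2.468]
force: [0.6, 0.3, -0.6]
width: 0.0004
```

arm_command(targets=[[[0, 0, -0.144], [13, -9, 0], 1], [[0, 0, -0.142], [13, -9, 0], 1], [[0, 0, 0], [0, 0, -30], 1], [[0, 0, 0], [0, 0, -30], 1], [[0, 0, 0], [0, 0, 0], 1], [[0, 0, 0], [0, 0, 0], 1]])

```text
t: 19.5
eef_pos: [0.5672, -0.3143, 0.2794]
ee_rot: [3.141, -0.001, -2.747]
force: [1.0, 0.4, 1.6]
width: 0.0004
```

```bash
python3 -c "
from h import *
print(get_state()['ee_rot'])
vice('side','side10')"
```

```text
[ 3.1407 -0.0015 -2.7473]
19.5 [ 0.5672 -0.3143  0.2794] [0.9768 0.3805 1.6273] 0.00036816933948993465 [127.2447 -19.0751]
amber 72 [-87.6246 -13.9934 -35.3014  10.8407] ((-61.01213836669922, -1.2270088195800781), (25.73301124572754, 54.54130172729492), 89.82258605957031) 58.27476449190317
blue 54 [-32.4517 -28.2311 -15.1996  26.1181] ((-24.174114227294922, -0.29160499572753906), (56.42422866821289, 18.15802001953125), 88.24169158935547) 58.491477378005975
red 47 [ 74.859    1.0791 132.1135  19.9448] ((102.9151611328125, 10.173112869262695), (59.4023323059082, 17.35546112060547), 5.613152027130127) 54.93845012977672
```

View pics/side10.png

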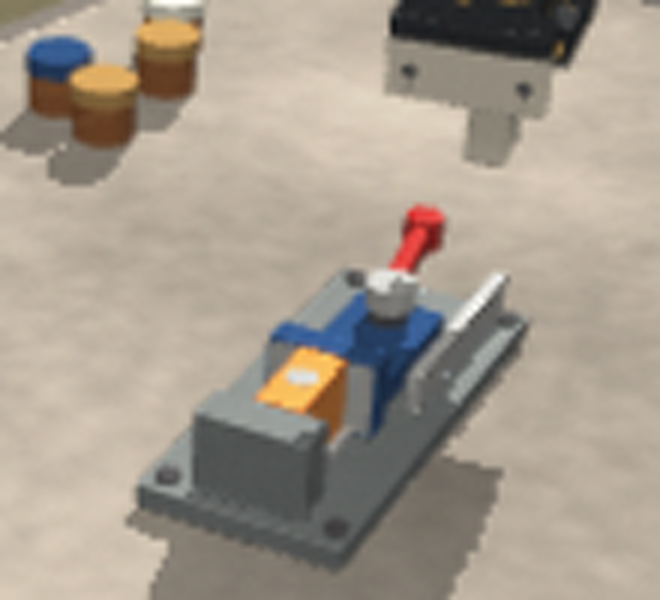

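arm_command(targets=[[[0, 0, 0], [-6, -2, 0], 1], [[0, 0, 0], [0, 0, -30], 1], [[0, 0, 0], [0, 0, -20], 1], [[0, 0, 0], [0, 0, -11], 1], [[0, 0, 0], [0, 0, 0], 1], [[0, 0, 0], [0, 0, 0], 1]])

```text
t: 20.15
eef_pos: [0.5614, -0.3168, 0.2197]
ee_rot: [-3.14, 0.001, -2.747]
force: [0.0, -0.2, -0.0]
width: 0.0005
```

```bash
python3 -c "
from h import *
vice('side','side11')"
```

```text
20.15 [ 0.5614 -0.3168  0.2197] [ 0.0281 -0.2189 -0.0305] 0.0004787163800608815 [128.0712 -25.2813]
amber 72 [-87.7213 -14.3035 -33.7417  10.8869] ((-59.28744125366211, -1.4454402923583984), (58.650638580322266, 26.034658432006836), 0.7314936518669128) 58.184035356327826
blue 54 [-33.3215 -28.8699 -14.9509  26.6743] ((-23.99802589416504, -1.0140953063964844), (18.851043701171875, 57.62678909301758), 0.057553730905056) 58.46194801946658
red 46 [ 75.1425   0.998  127.7578  21.0635] ((103.13078308105469, 6.593283653259277), (59.94297409057617, 16.791160583496094), 17.295236587524414) 54.27385315376093
```

View pics/side11.png

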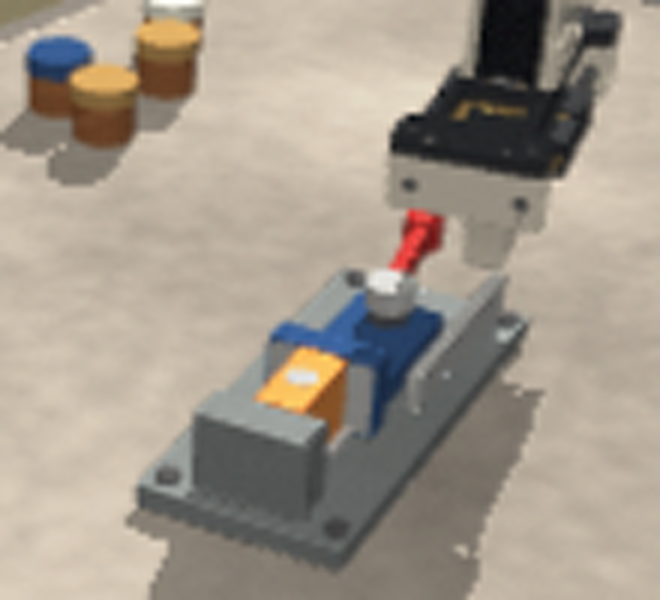

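The finger stands beside the red end on its -y side, clear of the rail. Swinging the lever.

arm_command(targets=[[[0, 0, 0], [6.5, 3, 0], 1], [[0, 0, 0], [6.5, 3, 0], 1], [[0, 0, 0.085], [6.1, 1.2, 0], 1], [[0, 0, 0.085], [6.1, 1.2, 0], 1], [[0, 0, 0.075], [5.1, 1.9, 0], 1], [[0, 0, 0.075], [5.1, 1.9, 0], 1], [[0, 0, 0.075], [4.8, 2.6, 0], 1], [[0, 0, 0.075], [4.8, 2.6, 0], 1]])

```text
t: 21.0
eef_pos: [0.6068, -0.2991, 0.2191]
ee_rot: [-3.141, -0.0, -2.274]
force: [-1.4, -0.7, 1.8]
width: 0.0006
```

```bash
python3 -c "
from h import *
vice('side','side12')"
```

```text
21.0 [ 0.6068 -0.2991  0.2191] [-1.4357 -0.7104  1.7592] 0.0005683870634547774 [122.7265  23.1305]
amber 78 [-87.568  -13.4797 -34.5047  11.6948] ((-61.61283493041992, -0.8180932998657227), (54.467655181884766, 27.103031158447266), 0.6514101624488831) 58.283774556974976
blue 53 [-35.1468 -29.0112 -14.8578  26.8029] ((-23.310285568237305, -1.1041946411132812), (59.61458206176758, 24.796855926513672), 87.81538391113281) 58.72603696179779
red 55 [ 67.9927  12.1465 116.0258  51.416 ] ((94.27163696289062, 29.562332153320312), (61.66385269165039, 16.43396759033203), 41.52790451049805) 54.501700431904055
```

View pics/side12.png

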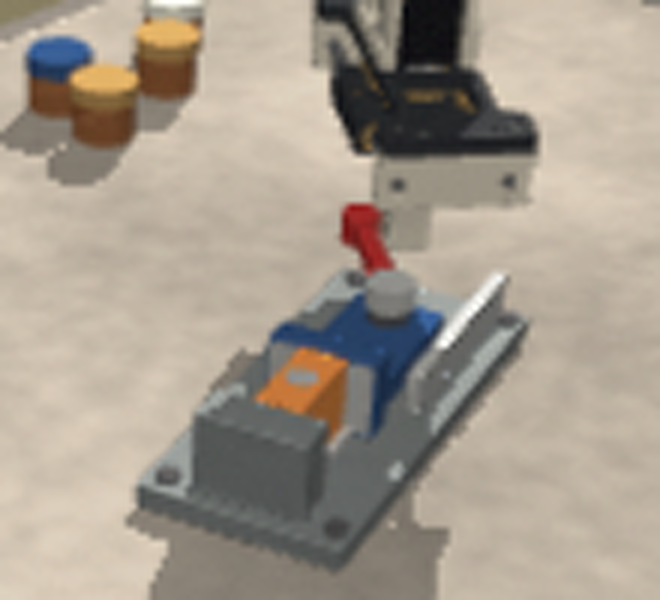

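The lever is following (red end now at crop (362,225), about 0.6 rad) and the block hasn't moved. Continuing round the arc.

arm_command(targets=[[[0, 0, 0.075], [4.3, 3.3, 0], 1], [[0, 0, 0.075], [4.3, 3.3, 0], 1], [[0, 0, 0.075], [3.8, 3.9, 0], 1], [[0, 0, 0.075], [3.8, 3.9, 0], 1], [[0, 0, 0.075], [3.2, 4.5, 0], 1], [[0, 0, 0.075], [3.2, 4.5, 0], 1], [[0, 0, 0], [0, 0, 0], 1]])

```text
t: 21.75
eef_pos: [0.6293, -0.2752, 0.2187]
ee_rot: [-3.141, -0.0, -1.827]
force: [-0.0, 1.4, 0.1]
width: 0.0008
```

arm_command(targets=[[[0, 0, 0.075], [2.5, 4.9, 0], 1], [[0, 0, 0.075], [2.5, 4.9, 0], 1], [[0, 0, 0.075], [1.7, 5.2, 0], 1], [[0, 0, 0.075], [1.7, 5.2, 0], 1], [[0, 0, 0], [0, 0, 0], 1], [[0, 0, 0], [0, 0, 0], 1]])

```text
t: 22.35
eef_pos: [0.6371, -0.2555, 0.2185]
ee_rot: [-3.141, 0.0, -1.532]
force: [0.2, 0.6, -0.0]
width: 0.0006
```

```bash
python3 -c "
from h import *
vice('side','side13')"
```

```text
22.35 [ 0.6371 -0.2555  0.2185] [ 0.1577  0.5806 -0.0451] 0.0006471467973055928 [88.4646 63.7206]
amber 78 [-88.1333 -13.9061 -35.542   11.5278] ((-60.97507095336914, -1.0522527694702148), (55.55866241455078, 26.751972198486328), 0.818930983543396) 58.13864133286234
blue 54 [-31.3088 -28.8591 -14.      27.5094] ((-21.891252517700195, -0.35699462890625), (57.970726013183594, 19.68759536743164), 88.29801177978516) 58.18590267788059
red 92 [51.7373 19.8289 72.6293 78.4495] ((62.96055603027344, 48.153228759765625), (63.803165435791016, 23.071025848388672), 85.71035766601562) 52.8314426447683
```

View pics/side13.png

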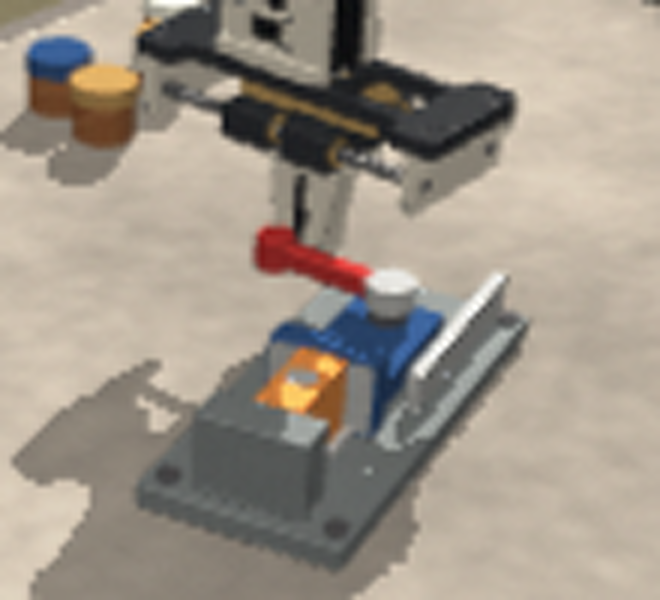

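arm_command(targets=[[[0, 0, 0.075], [0.9, 5.4, 0], 1], [[0, 0, 0.075], [0.9, 5.4, 0], 1], [[0, 0, 0], [0, 0, 0], 1], [[0, 0, 0], [0, 0, 0], 1]])

```text
t: 22.8
eef_pos: [0.6387, -0.2472, 0.2187]
ee_rot: [3.141, -0.003, -1.381]
force: [1.3, -13.7, -3.3]
width: 0.0007
```

arm_command(targets=[[[0, 0, 0], [-0.2, 1.5, 0], 1], [[0, 0, 0], [-0.2, 1.5, 0], 1], [[0, 0, 0], [0, 0, 0], 1], [[0, 0, 0], [0, 0, 0], 1]])

```text
t: 23.2
eef_pos: [0.6386, -0.246, 0.219]
ee_rot: [-3.141, -0.005, -1.381]
force: [1.5, -23.6, -5.8]
width: 0.0005
```

The lever is at its stop (24 N against the 8 N the cam needs). Backing off to check.

arm_command(targets=[[[0, 0, 0], [2, -12, 0], 1], [[0, 0, 0], [2, -12, 0], 1], [[0, 0, 0], [0, 0, 40], 1], [[0, 0, 0], [0, 0, 50], 1], [[0, 0, 0], [0, -50, 30], 1], [[0, 0, 0], [0, -50, 0], 1], [[0, 0, 0], [0, 0, 0], 1], [[0, 0, 0], [0, 0, 0], 1]])

```text
t: 24.0
eef_pos: [0.6419, -0.36, 0.3337]
ee_rot: [3.141, 0.001, -1.381]
force: [0.3, -0.5, -0.9]
width: 0.0004
```

```bash
python3 - <<'E'
from h import *
vice('side','side14')
vice('top','top14')
for n in('side','top'):
    p,d=load(n+'14');P=cloud(n,d);q=tov(P)*1000;z=P[...,2]*1000;hsv=cv2.cvtColor(p,cv2.COLOR_RGB2HSV)
    m=(abs(q[...,1])<95)&(abs(q[...,0])<150)&((hsv[...,0]<8)|(hsv[...,0]>172))&(hsv[...,1]>150)&(z>45)
    vx,vy,_,_=cv2.fitLine(q[m].astype('f4'),cv2.DIST_L2,0,.01,.01).ravel();print(n,'lever line',np.arctan2(abs(vy),vx*np.sign(vy)))
    P0=cloud(n,load(n+'0')[1]);
E
```

```text
24.0 [ 0.6419 -0.36    0.3337] [ 0.2655 -0.5048 -0.889 ] 0.0004276509556766861 [190.7124  41.283 ]
amber 78 [-87.3367 -13.8142 -35.7573  11.2005] ((-61.555152893066406, -1.6119823455810547), (26.841650009155273, 55.611968994140625), 87.28311157226562) 57.908201651305276
blue 54 [-32.8113 -28.9082 -14.706   27.2511] ((-22.80813980102539, -1.0255470275878906), (21.386289596557617, 58.24520492553711), 1.73888099193573) 58.437188777778594
red 95 [48.2245 18.5019 63.7339 78.9317] ((57.19620895385742, 48.99439239501953), (21.7663516998291, 63.466739654541016), 5.5066351890563965) 52.36131452967763
24.05 [ 0.6422 -0.359   0.3336] [ 0.731   0.8144 -0.1498] -0.0002873387685591 [189.7553  41.7655]
amber 75 [-87.2929 -14.2297 -43.266   10.0894] ((-64.72096252441406, -2.1078739166259766), (47.09921646118164, 24.56847381591797), 3.444274425506592) 58.054301277779665
side lever line 1.5555772Traceback (most recent call last):
  File "<stdin>", line 7, in <module>
cv2.error: OpenCV(4.12.0) /io/opencv/modules/imgproc/src/linefit.cpp:50: error: (-215:Assertion failed) count > 0 in function 'fitLine2D_wods'
```

View pics/side14.png

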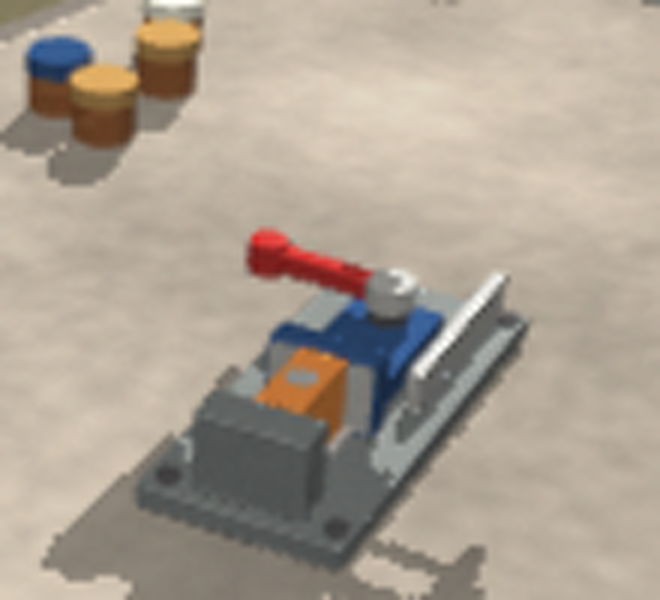

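View pics/top14.png

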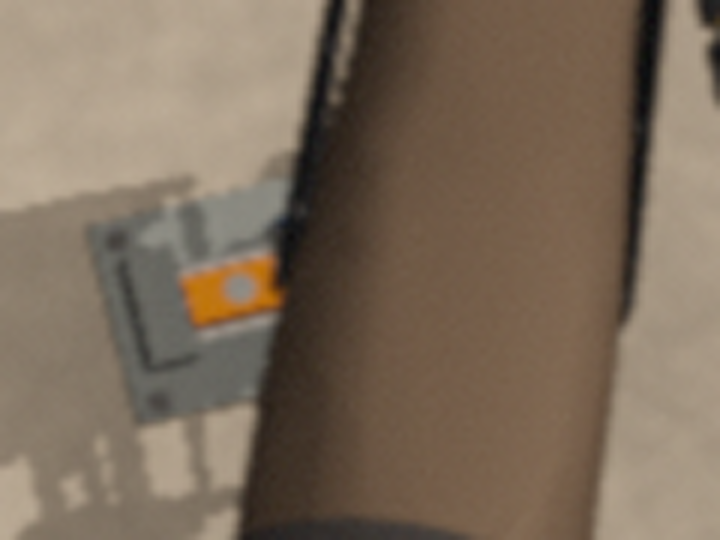

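The last views show the block flush between both jaws, the lever at its stop and the arm clear. Handing in.

```bash
python3 - <<'E'
from h import *
for n,px in(('side',(310+302/6,120+377/6)),('top',(340+240/6,150+288/6))):print('disc',tov(ray(n,px,.058))*1000)
print(job_done())
E
```

```text
disc [-60.5285  -1.879 ]
disc [-59.0605  -3.3028]
the job is handed in; nothing more can be done
None
```

I took the amber block from the rack, set it down on open bench, and retook it across its width. I then stood it in the vice, pushed the blue jaw up to it with closed fingers and swung the cam lever to its stop. I handed the job in at about 24 s of the 67 s allowed; it gives no verdict.

**Last checks**
- **Jaw:** pushing it home stopped hard at about 24 N. By the side camera the block's ends were at about x = -88 and -35 mm and the jaw face at about -33 mm. The expected values are -90, -34 and -34 mm, so the gaps look closed within the 1–2 mm camera error.
- **Lever:** it also stopped at about 24 N, well above the 8 N the cam needs. The side view puts it at about 1.55 rad; the stop is 1.5. In the top view the arm hid the lever, so it could not be checked there.
- **Block:** upright, top at 58 mm over the bench as expected.
- **Arm:** clear, with contact force near zero.

**Disagreements**
- **Block position:** my final check of the steel disc gave (-60.5, -1.9) mm from the side view and (-59.1, -3.3) mm from the top view. The block outline from the side view gave about (-61.5, -1.6) mm, and the target is (-62, 0). The two cameras differed by about 3 mm from the start. Only the top-view x comes close to a limit (x must stay below -59 mm).
- **Other objects:** I did not measure the green and blue blocks, jar or phone again at the end. I saw no contact with any of them. The views taken just after the block left the rack show the green and blue blocks in their slots and the jar standing.

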